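# Tighten a cam connector with a flat driver

## Robot

A 6-joint arm with a two-finger parallel gripper is mounted at the origin on a cart in front of the work surface, level with it; the furniture and walls round the work are solid. World frame = base frame: x ahead of the robot, y to its left, z up, the work surface at z = 0. Lengths are in m, angles in rad, forces in N, time in s.
With the tool pointing down it reaches from about 0.3 to 0.775 m from the base axis. Payload 14.6 kg.
Tool frame: the origin (TCP) lies at the very end of the fingers, on their centre line; the grasp point (between the pads) lies 19 mm behind it; y points along the fingers, z is the direction in which the jaws open and shut, and the axes are right-handed (so a half turn about y gives the same grasp; the last joint's range is limited). The gripper opens to 94 mm and grips with 3 to 60 N. Pads are 16 mm wide; open, the fingers measure 119 mm over their backs; the gripper's body (75 mm by 177 mm) begins 78 mm behind the grasp point.
Start: joints at [1.185, 0.3, 1.521, -0, 1.321, -0.067], TCP at [0.172, 0.522, 0.205] pointing down, gripper open.
Joint ranges: [-3.03, 3.03], [-0.79, 2.21], [0.23, 2.52], [-1.04, 4.18], [0, 3.07], [-2.55, 2.55]. Speed limits (rad/s): [2.22, 2.22, 2.57, 3.14, 3.14, 3.14].

## Interface

Orientations are given as [roll, pitch, yaw] about the fixed x, y, z axes, in that order (R = Rz(yaw) Ry(pitch) Rx(roll)).
In Python, from station import get_obs, camera, job gives the robot as it stands.
- The arm moves only by the tool step_arm, never from a script. Its argument "targets" is a list of rows, each a list of 6 numbers: the shift along the tool's x, y, z in mm, then the turn, a rotation vector about the tool's x, y, z in degrees. In form: [[dx, dy, dz, rx, ry, rz], ...]. A call has 1 to 12 rows; each row shifts and turns the commanded pose from where the row before left it, along the tool's axes as they then stand; what a row does not reach is not made up. A row lasts 1/8 s, in which the tool goes at most 62.5 mm and 10.7 degrees, less where a joint would pass 70% of its speed; a pose out of reach is approached as far as the arm can. A call is refused whole if a number of a shift passes 62.5 or a number of a turn 10.7, either way. A call with a gripper value outside its range is refused whole. "gripper" is the opening, from -1 (shut) to 1 (fully open), set as the call begins (left out, the last holds). The fingers move at their own pace and stop on an object; "squeeze" is the grip in N (left out, the last holds). Time passes only in rows, so rows that do not move let the fingers close. It gives the time, the measured TCP pose, the force and the opening at its end, in the units of the state.
- get_obs(): the state, without advancing time (a new reading comes with each control period).
- camera(name): name is "side" or "top" or "wrist"; returns a dict with "pixels" (400x640x3 uint8, red, green, blue), "intrinsics" (3x3 intrinsics, pixels), "R" (3x3) and "t" (3): a world point X has camera coordinates R X + t; the wrist camera has in their place "tool_from_camera" (4x4, takes a point from camera to tool coordinates, whose origin is the TCP and whose axes are the tool frame's). Camera axes: x right, y down, z forward; pixel columns grow to the right and rows downward; lengths in m; the calibration is good to about 2 mm. A picture is of the moment at which its call begins: read the wrist's pose just before it. There is no depth.
- job.hand_in(): hands the job in, once; it reports no verdict.
The state is a dict: "time_s": time; "qpos": joint angles; "joint_vel": joint speeds; "tau": joint torques, N m; "ee_pos": TCP position; "eef_rot": TCP orientation; "force": force on the tool from outside, world axes, zero at the start; "moment": the same for the moment, N m; "grip_width": finger opening in m.
Only numpy, scipy, OpenCV 4.12 (cv2) and the standard library are available. Lean on these libraries where they do the work, as an engineer would, in place of code of your own. Each camera call takes 0.05 s, during which the arm holds its last target.

## Task

The leg still stands off the end of the rail on the assembly board. Take the flat driver out of the rack, set its blade in the slot of the cam connector and, with the blade kept seated, turn the cam clockwise to its stop so that the leg is drawn up tight against the rail. Then put the driver back upright in its hole in the rack, and leave the glue bottle standing where it is.

Things in the scene. Friction and masses are not known exactly. Their poses are not given: they have to be found in the camera images.
- driver_handle (a point): Middle of the dark wooden handle of the flat driver, which stands in one of the rack's holes, blade down. z runs up the driver's axis, x along the blade's width. Driver 94 mm long, about 120 g. Handle from 30 mm below this point to 30 above it: a flattened oval, 34 mm wide along x, 26 thick along y, flat sides facing +y and -y. The blade's tip lies 64 mm below this point.
- driver_tip (a point): Tip of the driver's blade, on the driver's axis, same axes as the handle. The blade is steel, 14 mm wide along x and 3 mm thick along y (2.4 mm at the very tip); it runs into a round shank of 8 mm, and a brass ferrule of 14 mm diameter sits in the 7 mm below the handle.
- cam_slot (a point): Centre of the top face of the cam, a round steel disc of 34 mm diameter set flush in the top of the rail, 34 mm from the rail's end. z is up and is the axis it turns on; x runs along the slot, and turns with the cam. The slot crosses the whole disc through its centre: 5 mm wide, 8 mm deep, its upper edges bevelled to 9 mm wide.
- cam (a joint): Angle of the cam in rad: grows as it is turned clockwise seen from above, from 0 (fully open) to the stop at 1.5 (tight); it starts somewhere between 0.1 and 0.4. It turns stiffly (about 0.1 N m) and stays where it is left. The driver has about 0.2 rad of play in the slot.
- leg (a joint): How far the cam has drawn the leg towards the rail, in m: 0 with the cam open (6 mm gap), 0.006 with the leg tight against the rail. It follows the cam only; pushing the leg does not move it.
- leg_face (a point): Middle of the leg's face that looks at the end of the rail, 15 mm above the assembly board. The leg is a bar 150 x 40 x 30 mm lying on the board across the rail's end.
- board: Fixed plywood assembly board, 160 x 194 x 9 mm; origin on the bench top straight below the cam's axis, z up. The rail (70 x 120 x 28 mm, top 37 mm above the bench) lies along the board's y axis from y = -34 to +86 mm between two low battens; the leg lies across its -y end, top 39 mm above the bench. The slot lies along the board's x axis when the cam is at 0.
- rack: Fixed wooden tool rack, 56 x 136 x 40 mm high, length along its y axis; origin at the centre of its underside. Two bevelled holes of 19 mm diameter go right through it; a tool stands in its hole with its handle resting on the rack's top. (Overhead, between the robot and the work, a fixed lamp beam hangs 0.66 m above the bench, from about x 0.39, y 0.13 m to x 0.2, y -0.6 m.)
- rack_hole0 (a point): Centre of the mouth of the rack's hole at +36 mm along the rack's y axis, 40 mm above the bench.
- rack_hole1 (a point): Centre of the mouth of the rack's hole at -36 mm along the rack's y axis, 40 mm above the bench.
- awl_handle (a point): Middle of the handle of a bradawl, which hangs in the rack's other hole and is not needed. Slim round waisted handle, 28 mm at most in diameter and 54 mm long; its top is 27 mm above this point.
- glue_center (a point): Middle of the body (58 mm above the bench) of a white glue bottle, 55 mm in diameter and 168 mm tall with its tip, standing free close beside the board, before the end of the leg. It tips over easily.
Not all that is in view belongs to the job. Leave any pink look-alike of the part that bears glue_center alone.

How it is judged:
By the outcome, as a careful person would: the job done as asked, in the order asked, and still so for the second after the job is handed in, with the robot touching nothing.
It also fails if it takes over 56 s, if anything falls off the work surface, if the arm or the gripper's body presses on something with over 40 N, if the wrist force passes 120 N, or if a joint passes its speed limit or range.

## Working session

There is one attempt and no reset: what is moved stays moved. The work goes in short steps, Python scripts to look and compute and a tool call to move; the robot and the scene stay as the last step left them, time stands still between calls to the robot, and variables do not carry over. Pictures are saved under pics/ and viewed, and the job is handed in when it is done.

Besides the shell and the picture viewer there is one more tool, called by a JSON object that holds its "name" and its "arguments". step_arm: Moves the arm, as the interface text tells. Its arguments: {"type":"object","properties":{"targets":{"type":"array","items":{"type":"array","items":{"type":"number"}}},"gripper":{"type":"number"},"squeeze":{"type":"number"}},"required":["targets"]}

```bash
ls; mkdir -p pics; python3 - <<'E'
from station import get_obs,camera
import cv2,json,numpy as np
o=get_obs();print(o)
for n in("side","top","wrist"):
    c=camera(n);cv2.imwrite(f"pics/{n}0.png",c["pixels"][:,:,::-1]);print(n,{k:np.round(v,4).tolist() for k,v in c.items() if k!="pixels"})
E
```

```text
pics
{'time_s': 0.0, 'qpos': array([ 1.18542576e+00,  3.00483637e-01,  1.52161581e+00,  1.44181197e-05,
        1.32067313e+00, -6.66024581e-02]), 'joint_vel': array([-2.50544008e-04, -1.23812196e-03, -1.19215210e-03,  8.93212639e-05,
       -1.23590762e-04, -2.34005877e-03]), 'tau': array([ 1.00079007e-03, -5.31803584e+01, -3.52741349e+01,  7.08603510e-02,
        2.43503298e-02, -1.34575030e-04]), 'ee_pos': array([0.1722669 , 0.52204086, 0.20486476]), 'eef_rot': array([-1.57197270e+00,  9.24618971e-05, -3.18771737e-01]), 'force': array([-0.14115885, -0.91556448,  0.40028536]), 'moment': array([-0.0513174 ,  0.03497382,  0.0375646 ]), 'grip_width': 0.09396293539439171}
side {'intrinsics': [[382.6281, 0.0, 317.5475], [0.0, 382.6281, 203.7635], [0.0, 0.0, 1.0]], 'R': [[-0.9998, 0.0158, -0.0091], [0.0149, 0.4196, -0.9076], [-0.0105, -0.9076, -0.4197]], 't': [0.5342, 0.1274, 0.7214]}
top {'intrinsics': [[427.6098, 0.0, 324.0293], [0.0, 427.6098, 204.432], [0.0, 0.0, 1.0]], 'R': [[-0.014, -0.9999, 0.0094], [-0.992, 0.0127, -0.1255], [0.1253, -0.0111, -0.9921]], 't': [-0.1607, 0.5317, 0.9895]}
wrist {'intrinsics': [[289.8866, 0.0, 316.4238], [0.0, 289.8866, 190.7589], [0.0, 0.0, 1.0]], 'tool_from_camera': [[0.0011, 0.959, 0.2833, -0.0842], [-0.0006, -0.2833, 0.959, -0.1788], [1.0, -0.0012, 0.0002, -0.0001], [0.0, 0.0, 0.0, 1.0]]}
```

View pics/side0.png

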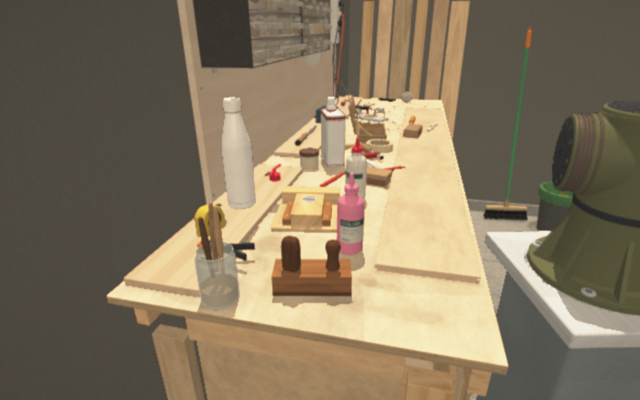

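View pics/top0.png

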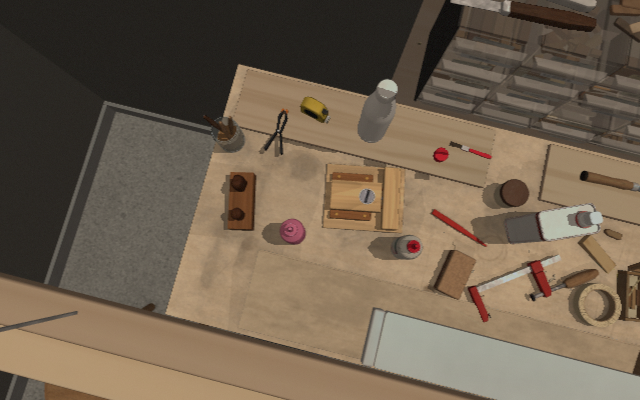

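View pics/wrist0.png

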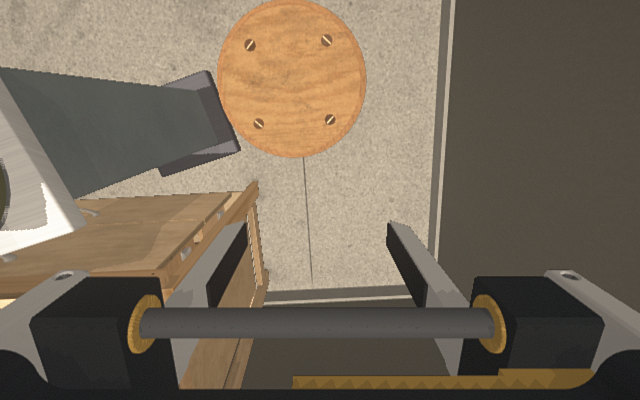

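The side view shows the rack at (312,277) with two dark handles, the board at (308,208), a pink bottle at (351,220) and the white glue bottle behind it at (356,175). The top view shows the rack at (241,202) with handles at (238,184) and (236,214). The cam is at (367,196), the leg at (393,198), the white bottle at (407,247) and the pink look-alike at (292,231).

```bash
python3 - <<'E'
import cv2
a=cv2.imread("pics/top0.png");s=cv2.imread("pics/side0.png")
cv2.imwrite("pics/c1.png",cv2.resize(a[155:245,210:310],None,fx=7,fy=6.6,interpolation=cv2.INTER_CUBIC) if 0 else cv2.resize(a[160:245,205:315],None,fx=7,fy=7,interpolation=cv2.INTER_CUBIC))
cv2.imwrite("pics/c2.png",cv2.resize(a[155:240,315:425],None,fx=7,fy=7,interpolation=cv2.INTER_CUBIC))
cv2.imwrite("pics/c3.png",cv2.resize(s[180:300,260:380],None,fx=5,fy=5,interpolation=cv2.INTER_CUBIC))
E
```

```text
(no output)
```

View pics/c1.png

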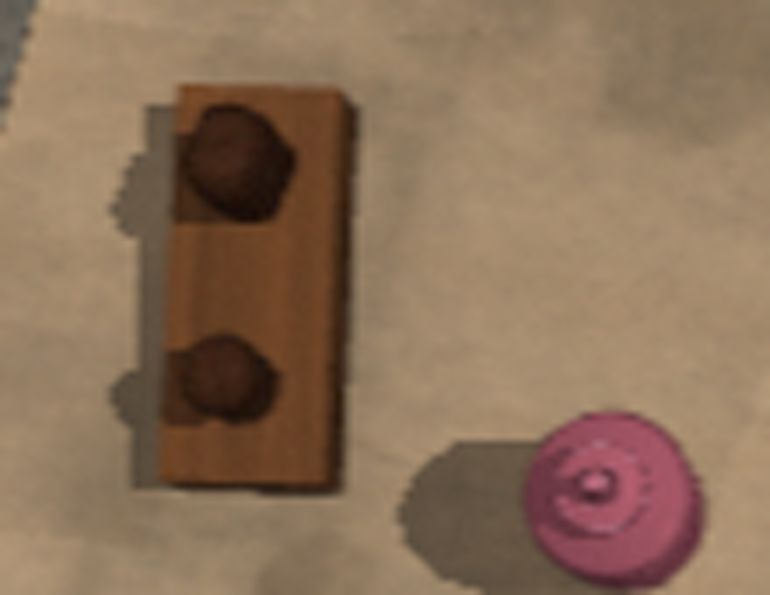

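View pics/c2.png

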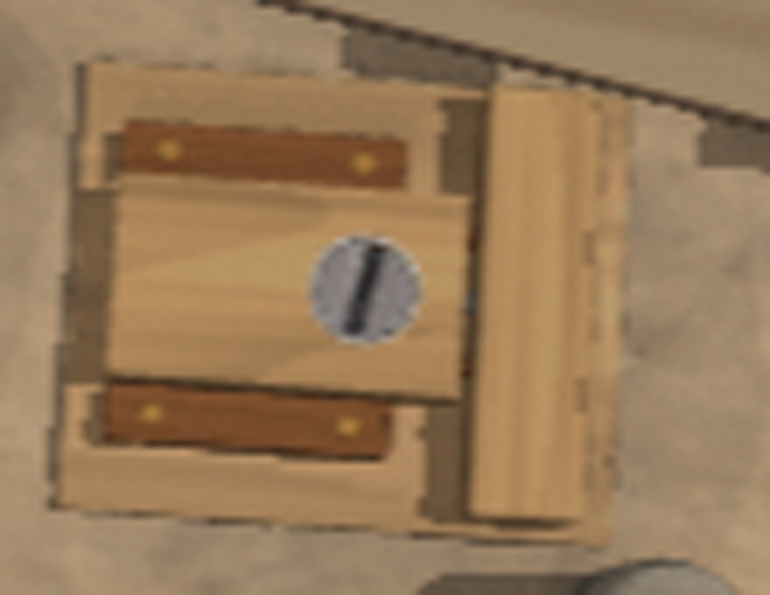

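View pics/c3.png

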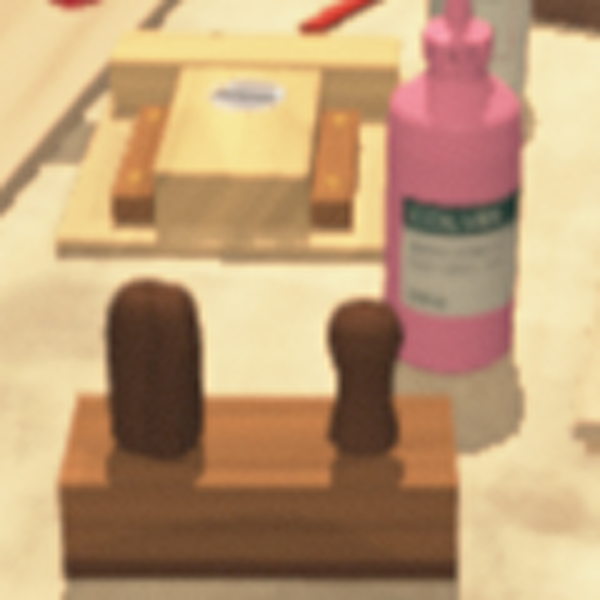

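```bash
cat > h.py <<'E'
import numpy as np,cv2
from station import get_obs,camera
from scipy.spatial.transform import Rotation as Ro
def bp(K,R,t,uv,z):
    d=np.linalg.inv(K)@np.array([uv[0],uv[1],1.]); d=R.T@d; c=-R.T@t
    return c+d*(z-c[2])/d[2]
def Rt(o): return Ro.from_euler('xyz',o['eef_rot']).as_matrix()
def wristRt(o,T):
    W=np.eye(4);W[:3,:3]=Rt(o);W[:3,3]=o['ee_pos']
    C=np.linalg.inv(W@T);return C[:3,:3],C[:3,3]
def shot(name,fn):
    o=get_obs();c=camera(name)
    if name=="wrist": c["R"],c["t"]=wristRt(o,c["tool_from_camera"])
    cv2.imwrite("pics/"+fn+".png",c["pixels"][:,:,::-1])
    np.savez("pics/"+fn+".npz",K=c["intrinsics"],R=c["R"],t=c["t"]);return o
def BP(fn,pts,z):
    d=np.load("pics/"+fn+".npz");return np.array([bp(d["K"],d["R"],d["t"],p,z) for p in pts])
def PR(fn,X):
    d=np.load("pics/"+fn+".npz");p=(d["R"]@np.atleast_2d(X).T).T+d["t"];p=p@d["K"].T;return p[:,:2]/p[:,2:]
E
python3 - <<'E'
from h import *
np.set_printoptions(precision=4,suppress=True)
shot("top","top1");shot("side","side1")
o=np.array
c1=lambda l:[(205+x/7-.4,160+y/7-.4) for x,y in l]
c2=lambda l:[(315+x/7-.4,155+y/7-.4) for x,y in l]
r=BP("top1",c1([(180,87),(343,90),(330,487),(160,480)]),.04);print("rack",r,r.mean(0))
print("handles",BP("top1",c1([(240,162)]),.1),BP("top1",c1([(228,378)]),.094))
print("pink",BP("top1",c1([(597,482)]),.16))
print("cam",BP("top1",c2([(367,290),(378,245),(353,333)]),.037))
print("rail",BP("top1",c2([(118,177),(470,197),(460,398),(107,378)]),.037))
print("board",BP("top1",c2([(80,62),(630,97),(607,545),(52,508)]),.009))
print("white",BP("top1",[(413,245)],.16),BP("top1",[(406,248)],.09))
print("side handle top/base", BP("side1",[(260+152/5,180+290/5)],.1),BP("side1",[(260+365/5,180+310/5)],.094))
E
```

```text
rack [[0.61   0.056  0.04  ]
 [0.6083 0.0002 0.04  ]
 [0.4721 0.0037 0.04  ]
 [0.4753 0.0609 0.04  ]] [0.5414 0.0302 0.04  ]
handles [[0.5728 0.0238 0.1   ]] [[0.5037 0.028  0.094 ]]
pink [[ 0.4642 -0.0946  0.16  ]]
cam [[ 0.5481 -0.2711  0.037 ]
 [ 0.5637 -0.2752  0.037 ]
 [ 0.5334 -0.2659  0.037 ]]
rail [[ 0.5885 -0.1865  0.037 ]
 [ 0.58   -0.3073  0.037 ]
 [ 0.5106 -0.3018  0.037 ]
 [ 0.519  -0.1816  0.037 ]]
board [[ 0.6352 -0.1745  0.009 ]
 [ 0.6202 -0.3695  0.009 ]
 [ 0.4614 -0.3555  0.009 ]
 [ 0.4769 -0.1624  0.009 ]]
white [[ 0.4264 -0.35    0.16  ]] [[ 0.4219 -0.3492  0.09  ]]
side handle top/base [[0.5797 0.0299 0.1   ]] [[0.5079 0.0352 0.094 ]]
```

{"name": "step_arm", "arguments": {"targets": [[30, 0, -20, 0, 0, 0], [40, 20, -28, 0, 0, 0], [40, 20, -28, 0, 0, 0], [20, 0, -10, 0, 0, 0], [0, 0, 0, 0, 0, 0]]}}

```text
time_s: 0.88
ee_pos: [0.2696, 0.3992, 0.1655]
eef_rot: [-1.571, -0.0, -0.321]
force: [0.2, 0.1, -0.2]
grip_width: 0.0942
```

```bash
python3 - <<'E'
from h import *
np.set_printoptions(precision=4,suppress=True)
o=get_obs();print(o["qpos"],o["ee_pos"],o["eef_rot"],o["force"],o["time_s"])
print(BP("top1",[(228,130),(215,125),(236,123)],.15),BP("side1",[(217,250)],.1),BP("side1",[(218,300)],.0))
E
```

```text
[ 0.9008  0.1869  1.7586  0.      1.196  -0.349 ] [0.2696 0.3992 0.1655] [-1.5707 -0.     -0.321 ] [ 0.1533  0.1356 -0.2321] 0.875
[[0.6799 0.0391 0.15  ]
 [0.6914 0.0673 0.15  ]
 [0.6954 0.022  0.15  ]] [[0.6956 0.0647 0.1   ]] [[0.7059 0.0643 0.    ]]
```

```bash
python3 - <<'E'
from h import *
shot("top","top2");shot("side","side2")
print(PR("side2",[[0,0,.1],[0,0,.2],[0,0,.3],[0,0,.4],[0.36,.02,.66],[.317,-.15,.66]]),PR("top2",[[0.36,.02,.66],[.39,.13,.66]]))
E
```

```text
[[ 617.85643236  224.3968575 ]
 [ 637.08242547  171.27651589]
 [ 659.01866118  110.66792586]
 [ 684.28168032   40.86761962]
 [ 470.18074772 -210.94078345]
 [ 455.98475058 -147.46759297]] [[ 1.21882260e+02  3.08117855e+02]
 [-3.06393337e-01  2.75696319e+02]]
```

View pics/side2.png

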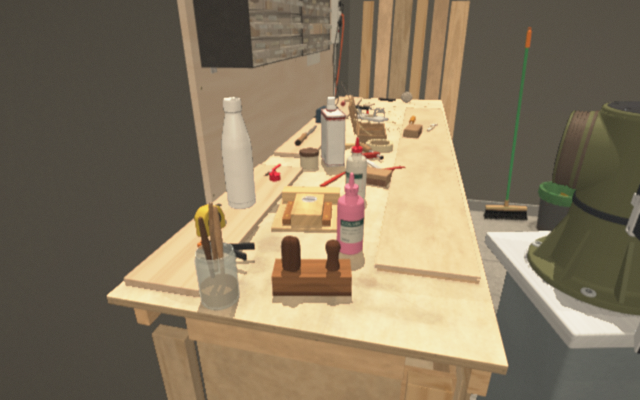

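View pics/top2.png

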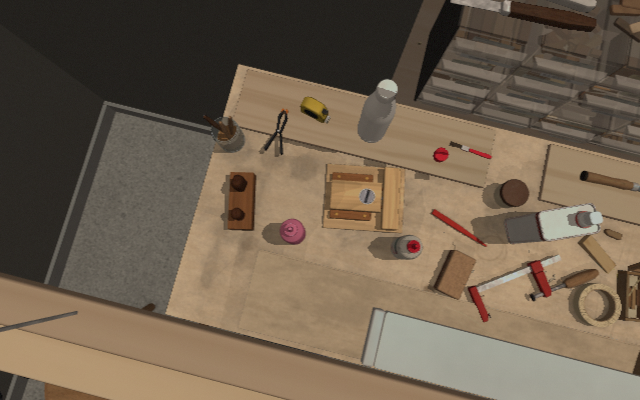

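```bash
python3 - <<'E'
from h import *
from scipy.optimize import least_squares as ls
for f,q,uv in(("side1",1.185,(579,155)),("side2",.9,(577,152))):
    d=np.array([np.sin(q),-np.cos(q),0])
    print(ls(lambda p:(PR(f,p[0]*d+[0,0,p[1]])[0]-uv),[.1,.2]).x)
print(BP("top2",[(0,272),(150,305),(300,345),(0,335),(200,385)],.66))
import cv2
a=cv2.imread("pics/side1.png")[80:320,480:640];b=cv2.imread("pics/side2.png")[80:320,480:640]
cv2.imwrite("pics/c4.png",cv2.resize(np.hstack([a,b]),None,fx=2.4,fy=2.4))
E
```

```text
[0.08801518 0.21889204]
[0.08959036 0.21714318]
[[ 0.39326485  0.12999053  0.66      ]
 [ 0.36233809 -0.00476834  0.66      ]
 [ 0.32580706 -0.13782172  0.66      ]
 [ 0.33848639  0.12559269  0.66      ]
 [ 0.29350104 -0.05062196  0.66      ]]
```

View pics/c4.png

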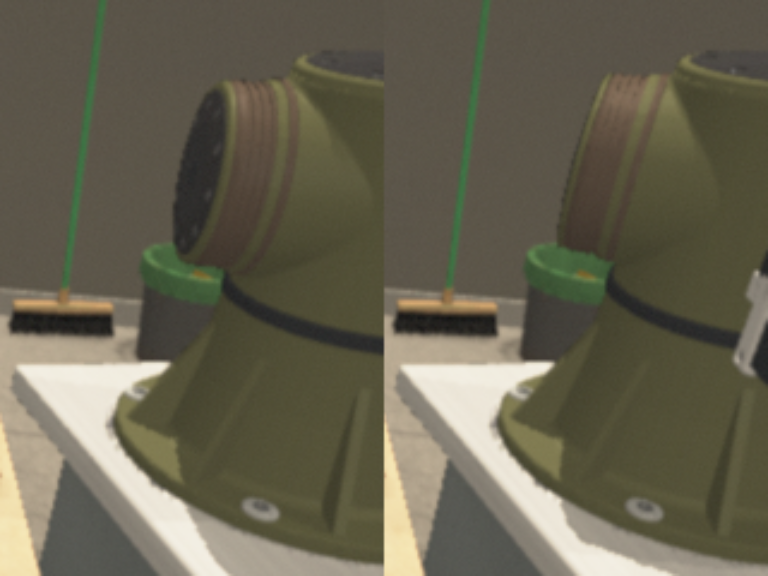

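{"name": "step_arm", "arguments": {"targets": [[20, 15, -12, 0, 0, 0], [40, 15, -25, 0, 0, 0], [41, 10, -25, 0, 0, 0], [41, 7, -25, 0, 0, 0], [41, 3, -25, 0, 0, 0], [41, 0, -25, 0, 0, 0], [41, 0, -25, 0, 0, 0], [41, 0, -25, 0, 0, 0], [20, 0, -12, 0, 0, 0], [0, 0, 0, 0, 0, 0]]}}

```text
time_s: 2.22
ee_pos: [0.5166, 0.1088, 0.1153]
eef_rot: [-1.571, 0.0, -0.32]
force: [-0.3, 0.2, 0.1]
grip_width: 0.0936
```

```bash
python3 - <<'E'
from h import *
np.set_printoptions(precision=4,suppress=True)
o=shot("wrist","w1");print(o)
shot("top","top3");shot("side","side3")
E
```

```text
{'time_s': 2.225, 'qpos': array([ 0.1382,  0.3448,  1.684 ,  0.0001,  1.1129, -1.1131]), 'joint_vel': array([ 0.0335, -0.0207,  0.0304,  0.0045, -0.0003,  0.0185]), 'tau': array([ -2.3412, -51.6617, -33.0971,  -0.1061,   0.0751,  -0.426 ]), 'ee_pos': array([0.5166, 0.1088, 0.1153]), 'eef_rot': array([-1.5707,  0.0001, -0.3195]), 'force': array([-0.2633,  0.2087,  0.1499]), 'moment': array([ 0.0271, -0.0189, -0.0003]), 'grip_width': 0.0935585830332818}
```

View pics/w1.png

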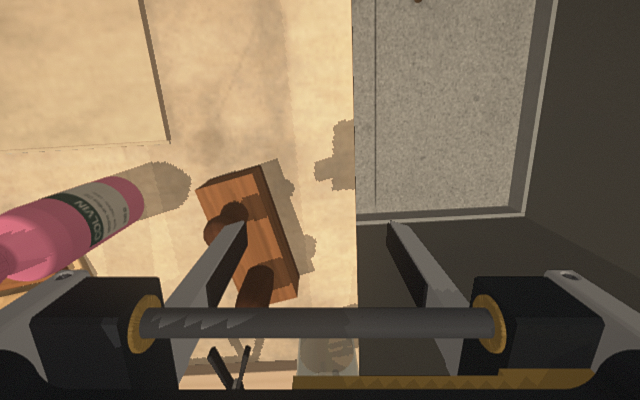

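View pics/top3.png

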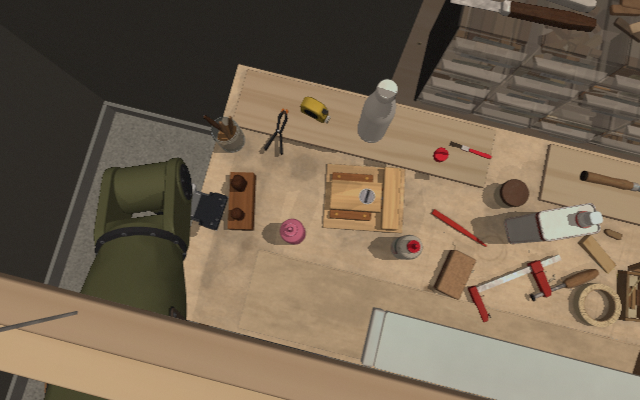

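View pics/side3.png

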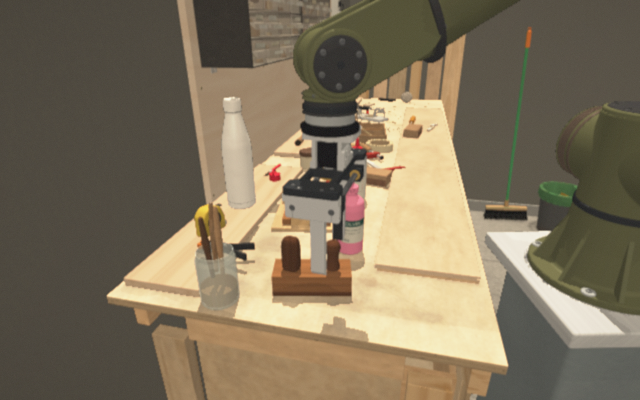

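{"name": "step_arm", "arguments": {"targets": [[0, 0, 0, 0, 10.2, 0], [0, 0, 0, 0, 10.2, 0], [0, 0, 0, 0, 10.2, 0], [0, 0, 0, 0, 10.2, 0], [0, 0, 0, 0, 10.2, 0], [0, 0, 0, 0, 10.2, 0], [0, 0, 0, 0, 10.2, 0], [30, 0, 15, 0, 0, 0], [40, 0, 20, 0, 0, 0], [32, 0, 15, 0, 0, 0], [17, 0, 10, 0, 0, 0], [0, 0, 0, 0, 0, 0]]}}

```text
time_s: 3.88
ee_pos: [0.5768, -0.0096, 0.1153]
eef_rot: [-1.571, 0.0, -1.565]
force: [0.6, -0.3, 0.4]
grip_width: 0.0942
```

```bash
python3 - <<'E'
from h import *
np.set_printoptions(precision=4,suppress=True)
o=shot("wrist","w2");print(o)
E
```

```text
{'time_s': 3.875, 'qpos': array([-0.0802,  0.4457,  1.5405,  0.0001,  1.1556, -0.0858]), 'joint_vel': array([ 0.0266, -0.0147,  0.0243,  0.0034, -0.0023,  0.0143]), 'tau': array([ -2.0024, -58.2519, -33.8543,  -0.037 ,   0.0493,  -0.3205]), 'ee_pos': array([ 0.5768, -0.0096,  0.1153]), 'eef_rot': array([-1.571 ,  0.0001, -1.5653]), 'force': array([ 0.6317, -0.347 ,  0.4135]), 'moment': array([-0.0145,  0.086 , -0.0103]), 'grip_width': 0.0941811297853128}
```

View pics/w2.png

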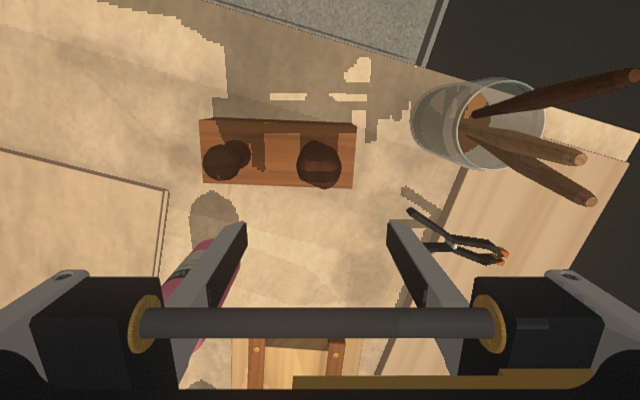

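```bash
python3 - <<'E'
import cv2
a=cv2.imread("pics/w2.png")[105:205,190:370]
a=cv2.convertScaleAbs(a,alpha=1.8,beta=15)
cv2.imwrite("pics/c5.png",cv2.resize(a,None,fx=4.4,fy=4.4,interpolation=cv2.INTER_CUBIC))
b=cv2.imread("pics/w2.png")[130:200,285:355]
b=cv2.convertScaleAbs(b,alpha=2.5,beta=20)
cv2.imwrite("pics/c6.png",cv2.resize(b,None,fx=8,fy=8,interpolation=cv2.INTER_CUBIC))
E
```

```text
(no output)
```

View pics/c5.png

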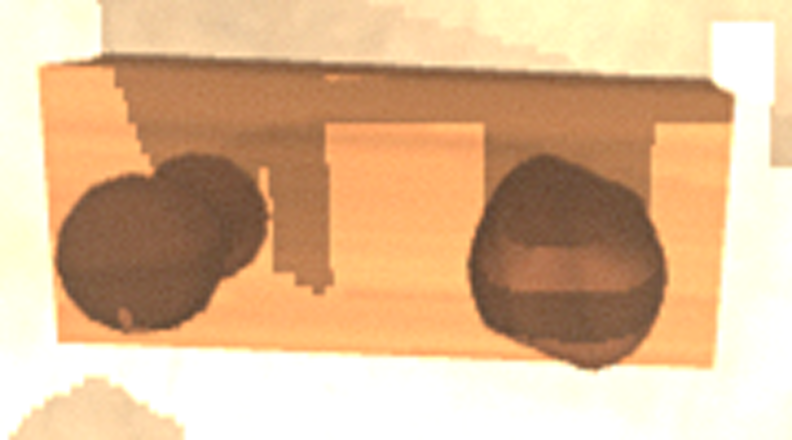

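View pics/c6.png

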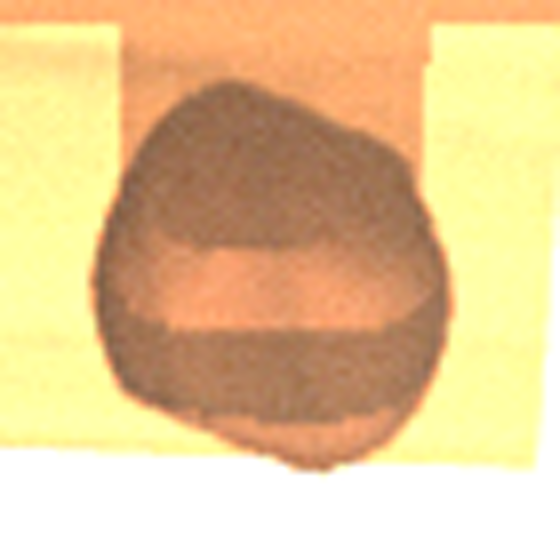

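```bash
cat > fit.py <<'E'
from h import *
from scipy.optimize import least_squares
def section(w=.017,t=.013,n=120):
    a=np.linspace(0,2*np.pi,n,endpoint=False);return np.c_[w*np.cos(a),np.clip(w*np.sin(a),-t,t)]
def hull(f,x,y,psi,zb,zt,e):
    s=section();c,sn=np.cos(psi),np.sin(psi);R=np.array([[c,-sn],[sn,c]])
    P=[]
    for z,k in((zb,1),(zt-e,1),(zt-e*.3,.93),(zt,.8)):
        P.append(np.c_[(s*k)@R.T+[x,y],np.full(len(s),z)])
    return cv2.convexHull(PR(f,np.vstack(P)).astype(np.float32))
def fit(f,pts,x0,zb=.04,zt=.1):
    def res(p):
        h=hull(f,p[0],p[1],p[2],zb,zt,p[3]);return [cv2.pointPolygonTest(h,(float(u),float(v)),True) for u,v in pts]+[(p[3]-.005)*200]
    return least_squares(res,x0,diff_step=1e-3,x_scale=[.01,.01,.1,.005])
E
python3 - <<'E'
from fit import *
np.set_printoptions(precision=4,suppress=True)
pts=[(285+a/8-.4,130+b/8-.4) for a,b in [(240,82),(160,140),(118,200),(95,280),(125,390),(205,430),(315,470),(400,415),(450,300),(430,210),(405,160),(320,115)]]
for p0 in(-.2,-.4,-.6):
    r=fit("w2",pts,[.577,.029,p0,.005]);print(r.x,np.degrees(r.x[2]),r.cost,np.round(r.fun,1))
k=4.4
c=lambda l:[(190+a/k-.4,105+b/k-.4) for a,b in l]
q=BP("w2",c([(40,65),(735,95),(712,366),(57,342)]),.04);print(q,q.mean(0))
e=BP("w2",[pts[4],(285+260/8,130+447/8)],.097);print(e);e=BP("w2",[pts[0],(285+390/8,130+150/8)],.04);print(e)
E
```

```text
[ 0.5772  0.0302 -0.3128  0.0189] -17.924440330792326 14.180166724768878 [0.2 2.6 0.7 0.4 1.6 1.  0.3 2.4 0.7 1.  1.3 1.  2.8]
[ 0.5772  0.0302 -0.3132  0.0189] -17.94595242361903 14.18017650811111 [0.2 2.6 0.7 0.4 1.6 1.  0.3 2.4 0.7 1.  1.3 1.  2.8]
[ 0.5772  0.0302 -0.3128  0.0189] -17.92392807687526 14.180161407262528 [0.2 2.6 0.7 0.4 1.6 1.  0.3 2.4 0.7 1.  1.3 1.  2.8]
[[0.4749 0.0616 0.04  ]
 [0.6098 0.0565 0.04  ]
 [0.6074 0.0016 0.04  ]
 [0.4723 0.0061 0.04  ]] [0.5411 0.0315 0.04  ]
[[0.5641 0.0245 0.097 ]
 [0.5763 0.0191 0.097 ]]
[[0.5737 0.0448 0.04  ]
 [0.5905 0.0371 0.04  ]]
```

{"name": "step_arm", "arguments": {"targets": [[-20, 0, 0, 0, 0, 0], [-20, 0, 0, 0, 0, 0], [0, 0, 0, 0, -9.5, 0], [0, 0, 0, 0, -9.5, 0], [0, 0, 0, 0, -9.5, 0], [0, 0, 0, 0, -9.5, 0], [0, 0, 0, 0, -9.5, 0], [0, 0, 0, 0, -9.5, 0], [0, 0, 0, 0, -9.7, 0], [0, 0, 0, 0, 0, 0]]}}

```text
time_s: 5.18
ee_pos: [0.5764, 0.0317, 0.1155]
eef_rot: [-1.571, -0.0, -0.4]
force: [-0.1, 0.2, -0.2]
grip_width: 0.0942
```

```bash
python3 - <<'E'
from h import *
np.set_printoptions(precision=4,suppress=True)
o=shot("wrist","w3");print(o['ee_pos'],o['eef_rot'],o['tau'])
shot("side","side4")
E
```

```text
[0.5764 0.0317 0.1155] [-1.5707 -0.0001 -0.4004] [ -0.1483 -58.7733 -32.6997  -0.0053   0.076   -1.9302]
```

View pics/w3.png

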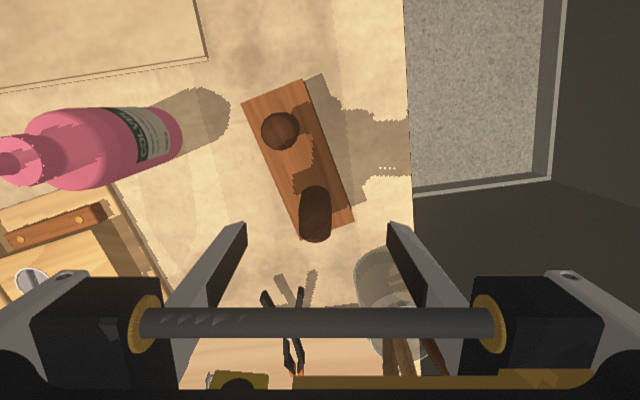

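View pics/side4.png

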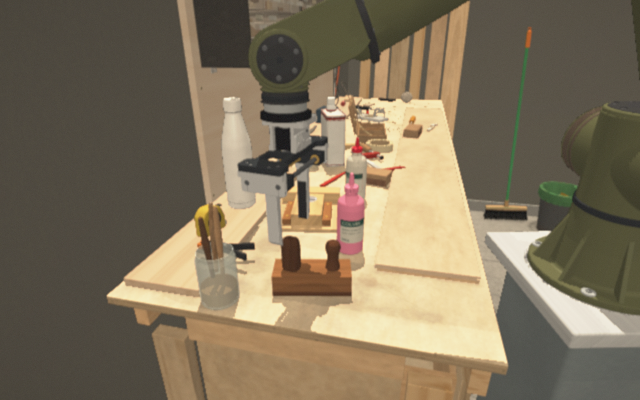

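```bash
python3 - <<'E'
import cv2
b=cv2.imread("pics/w3.png")[175:255,275:355]
b=cv2.convertScaleAbs(b,alpha=2.5,beta=20)
cv2.imwrite("pics/c7.png",cv2.resize(b,None,fx=7,fy=7,interpolation=cv2.INTER_CUBIC))
from h import *
print(PR("w3",[[.577,.03,.1],[.577,.03,.04]]))
E
```

```text
[[314.81411008 227.74519007]
 [315.12240603 201.42208406]]
```

View pics/c7.png

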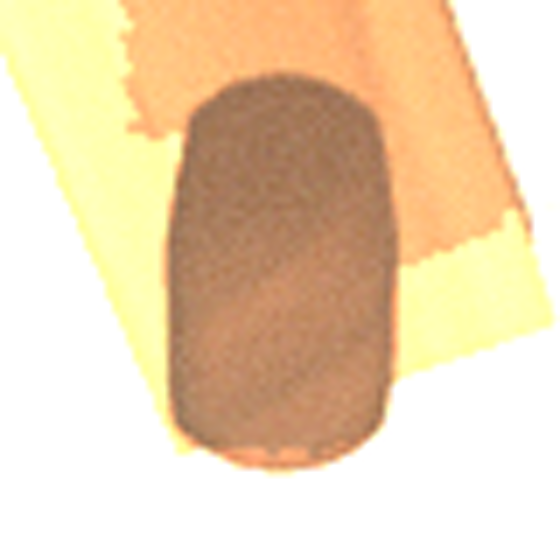

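{"name": "step_arm", "arguments": {"targets": [[1, 20, -1, 0, 0, 0], [0, 25, 0, 0, 0, 0], [0, 15, 0, 0, 0, 0], [0, 4.5, 0, 0, 0, 0], [0, 0, 0, 0, 0, 0]]}}

```text
time_s: 5.9
ee_pos: [0.5773, 0.0288, 0.0513]
eef_rot: [-1.571, -0.0, -0.401]
force: [1.1, 0.4, 0.7]
grip_width: 0.0939
```

{"name": "step_arm", "arguments": {"targets": [[0, 0, 0, 0, 0, 0], [0, 0, 0, 0, 0, 0], [0, 0, 0, 0, 0, 0], [0, 0, 0, 0, 0, 0], [0, 0, 0, 0, 0, 0], [0, 0, 0, 0, 0, 0], [0, 0, 0, 0, 0, 0], [0, 0, 0, 0, 0, 0]], "gripper": -1, "squeeze": 45}}

```text
time_s: 6.9
ee_pos: [0.5771, 0.0288, 0.051]
eef_rot: [-1.571, 0.0, -0.401]
force: [-0.4, 0.8, -0.5]
grip_width: 0.0252
```

{"name": "step_arm", "arguments": {"targets": [[0, -6, 0, 0, 0, 0], [0, -12, 0, 0, 0, 0], [0, -15, 0, 0, 0, 0], [0, -12, 0, 0, 0, 0], [0, -5, 0, 0, 0, 0], [0, 0, 0, 0, 0, 0]]}}

```text
time_s: 7.65
ee_pos: [0.5771, 0.0287, 0.1012]
eef_rot: [-1.571, -0.0, -0.401]
force: [-1.3, 0.4, -1.4]
grip_width: 0.0252
```

```bash
python3 - <<'E'
from h import *
np.set_printoptions(precision=4,suppress=True)
o=get_obs();print(o)
shot("side","side5")
a=cv2.imread("pics/side5.png")[180:300,240:360]
cv2.imwrite("pics/c8.png",cv2.resize(a,None,fx=5,fy=5,interpolation=cv2.INTER_CUBIC))
E
```

```text
{'time_s': 7.65, 'qpos': array([-0.0136,  0.4638,  1.5498, -0.    ,  1.1275, -1.1836]), 'joint_vel': array([ 0.0023,  0.012 ,  0.0096, -0.0009, -0.0068,  0.0011]), 'tau': array([  0.0146, -60.901 , -33.2317,   0.0115,   0.1979,   0.0003]), 'ee_pos': array([0.5771, 0.0287, 0.1012]), 'eef_rot': array([-1.5706, -0.0004, -0.4008]), 'force': array([-1.2551,  0.4206, -1.4144]), 'moment': array([-0.0152, -0.0464, -0.0043]), 'grip_width': 0.02519866595701018}
```

View pics/c8.png

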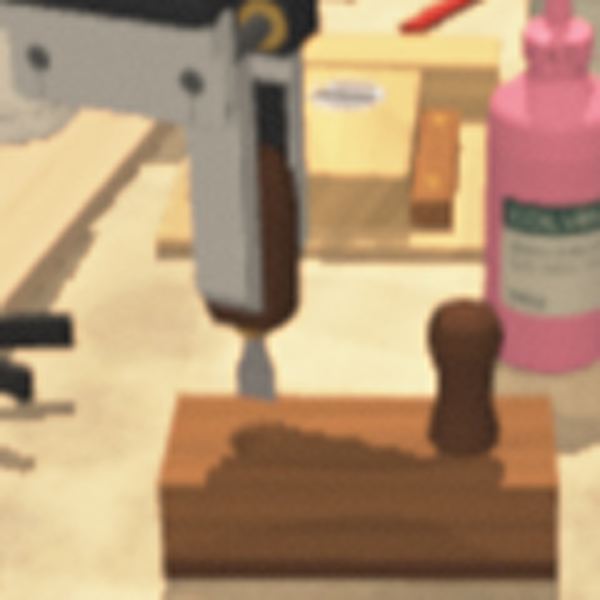

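```bash
python3 - <<'E'
from h import *
np.set_printoptions(precision=4,suppress=True)
print(PR("side5",[.577,.029,.056]),BP("top1",[(373,130),(387,90),(377,120)],.1),BP("top1",[(387,90)],.26),BP("side1",[(240,205)],0))
print(BP("top1",[(387,90)],.22))
o=get_obs();R=Rt(o);print(R.T@(np.array([.566,-.279,.101])-o['ee_pos'])*1000)
E
```

```text
[[292.9436 259.7226]] [[ 0.6917 -0.2817  0.1   ]
 [ 0.787  -0.3169  0.1   ]
 [ 0.7153 -0.2916  0.1   ]] [[ 0.722  -0.2899  0.26  ]] [[ 0.7331 -0.3219  0.    ]]
[[ 0.7383 -0.2967  0.22  ]]
[ 109.9984   -0.2129 -287.6417]
```

{"name": "step_arm", "arguments": {"targets": [[8, 0, -20, 0, 0, 0], [14, 0, -36, 0, 0, 0], [15, 0, -40, 0, 0, 0], [15, 0, -40, 0, 0, 0], [15, 0, -40, 0, 0, 0], [15, 0, -40, 0, 0, 0], [14, 0, -36, 0, 0, 0], [9, 0, -24, 0, 0, 0], [5, 0, -12, 0, 0, 0], [0, 0, 0, 0, 0, 0]]}}

```text
time_s: 8.95
ee_pos: [0.5659, -0.2795, 0.1007]
eef_rot: [-1.571, 0.0, -0.401]
force: [0.2, -0.3, -0.9]
grip_width: 0.0248
```

```bash
python3 - <<'E'
from h import *
np.set_printoptions(precision=4,suppress=True)
o=shot("wrist","w4");print(o)
b=cv2.imread("pics/w4.png")[120:270,240:400]
cv2.imwrite("pics/c9.png",cv2.resize(b,None,fx=4,fy=4,interpolation=cv2.INTER_CUBIC))
E
```

```text
{'time_s': 8.95, 'qpos': array([-0.5168,  0.5751,  1.3804,  0.0001,  1.1865, -1.6864]), 'joint_vel': array([ 0.0272, -0.0116,  0.0138,  0.0033, -0.0019,  0.0085]), 'tau': array([ -1.9652, -66.4154, -34.3984,  -0.1204,   0.0958,  -0.223 ]), 'ee_pos': array([ 0.5659, -0.2795,  0.1007]), 'eef_rot': array([-1.5707,  0.0004, -0.4013]), 'force': array([ 0.2267, -0.2587, -0.9338]), 'moment': array([-0.0154,  0.0318,  0.0073]), 'grip_width': 0.02476956435074577}
```

View pics/w4.png

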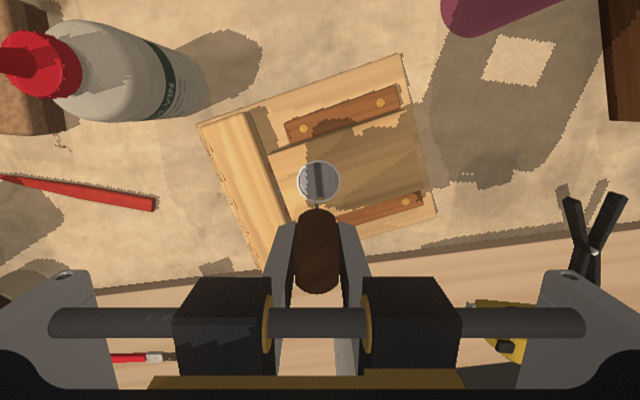

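View pics/c9.png

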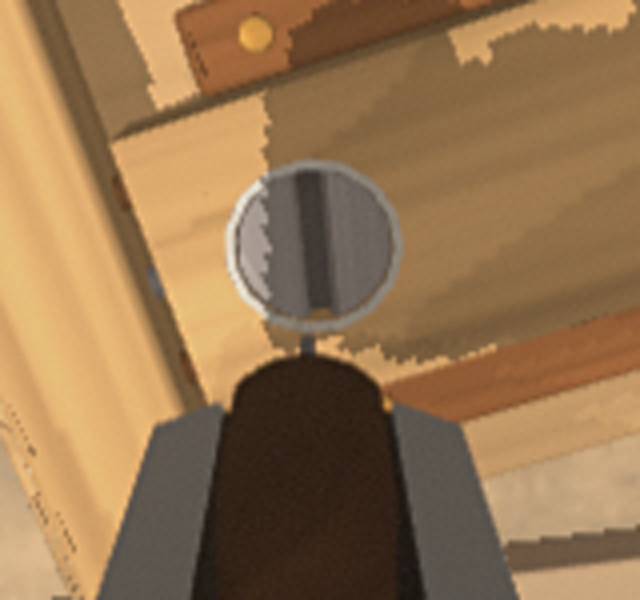

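```bash
python3 - <<'E'
from h import *
np.set_printoptions(precision=4,suppress=True)
c=lambda l:[(240+a/4-.4,120+b/4-.4) for a,b in l]
p=BP("w4",c([(314,246),(306,172),(320,306),(226,246),(402,246),(314,158),(314,332)]),.037);print(p)
d=p[2]-p[1];print(np.degrees(np.arctan2(d[1],d[0])), p[1:3].mean(0),p[3:5].mean(0),p[5:].mean(0))
r=BP("w4",c([(112,142),(205,403)]),.037);d=r[1]-r[0];print("rail end dir",np.degrees(np.arctan2(d[1],d[0])))
E=.056
print("tip pix pred",PR("w4",[[.5659,-.2795,.0557]]))
E
```

```text
[[ 0.5468 -0.27    0.037 ]
 [ 0.5313 -0.2652  0.037 ]
 [ 0.5599 -0.2741  0.037 ]
 [ 0.5394 -0.2875  0.037 ]
 [ 0.5543 -0.2525  0.037 ]
 [ 0.5292 -0.2625  0.037 ]
 [ 0.5649 -0.2776  0.037 ]]
-17.18474026194346 [ 0.5456 -0.2696  0.037 ] [ 0.5468 -0.27    0.037 ] [ 0.547  -0.2701  0.037 ]
rail end dir -6.013486652167134
tip pix pred [[316.613 211.846]]
```

{"name": "step_arm", "arguments": {"targets": [[0, 0, 0, 0, -5.7, 0], [-12, 0, 2, 0, 0, 0], [-8.7, 4, 1, 0, 0, 0], [0, 7, 0, 0, 0, 0], [0, 0, 0, 0, 0, 0], [0, 0, 0, 0, 0, 0]]}}

```text
time_s: 9.75
ee_pos: [0.5473, -0.2704, 0.0899]
eef_rot: [-1.571, -0.0, -0.301]
force: [0.3, -0.3, -1.6]
grip_width: 0.0252
```

```bash
python3 - <<'E'
from h import *
np.set_printoptions(precision=4,suppress=True)
o=shot("wrist","w5");print(o['ee_pos'],o['eef_rot'],o['force'])
b=cv2.imread("pics/w5.png")[140:240,260:380]
cv2.imwrite("pics/c10.png",cv2.resize(b,None,fx=6,fy=6,interpolation=cv2.INTER_CUBIC))
shot("side","side6")
b=cv2.imread("pics/side6.png")[170:240,260:360]
cv2.imwrite("pics/c11.png",cv2.resize(b,None,fx=7,fy=7,interpolation=cv2.INTER_CUBIC))
E
```

```text
[ 0.5473 -0.2704  0.0899] [-1.5708 -0.     -0.3014] [ 0.25   -0.3104 -1.6408]
```

View pics/c10.png

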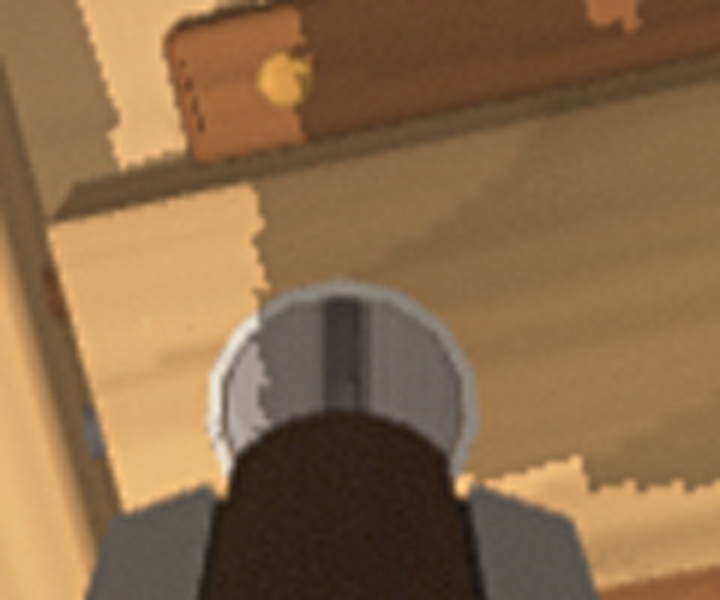

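View pics/c11.png

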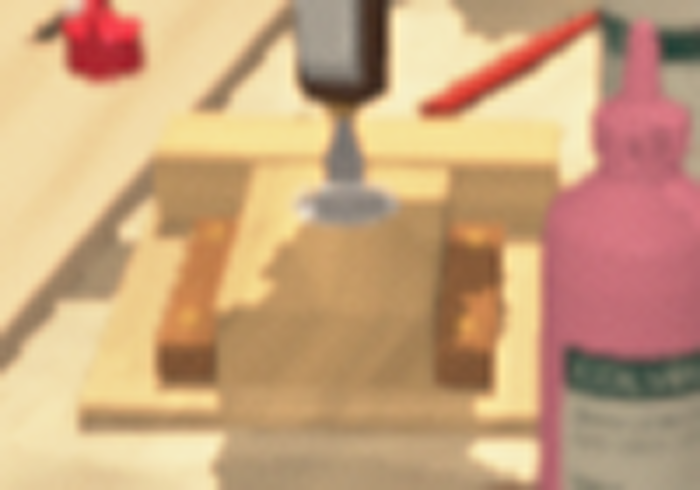

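{"name": "step_arm", "arguments": {"targets": [[0, 5, 0, 0, 0, 0], [0, 4, 0, 0, 0, 0], [0, 3, 0, 0, 0, 0], [0, 2, 0, 0, 0, 0], [0, 0, 0, 0, 0, 0]]}}

```text
time_s: 10.48
ee_pos: [0.5471, -0.2703, 0.0758]
eef_rot: [-1.571, 0.0, -0.301]
force: [-0.6, -0.7, -0.6]
grip_width: 0.0254
```

{"name": "step_arm", "arguments": {"targets": [[0, 1, 0, 0, 0, 0], [0, 0.5, 0, 0, 0, 0], [0, 0, 0, 0, 0, 0]]}}

```text
time_s: 10.85
ee_pos: [0.5471, -0.2703, 0.0744]
eef_rot: [-1.571, -0.0, -0.301]
force: [-0.6, 0.0, -0.2]
grip_width: 0.0251
```

{"name": "step_arm", "arguments": {"targets": [[0, 0, 0, 0, 5, 0], [0, 0, 0, 0, 6, 0], [0, 0, 0, 0, 6, 0], [0, 0, 0, 0, 6, 0], [0, 0, 0, 0, 6, 0], [0, 0, 0, 0, 3, 0], [0, 0, 0, 0, 0, 0]]}}

```text
time_s: 11.72
ee_pos: [0.5474, -0.27, 0.0745]
eef_rot: [-1.57, -0.0, -0.859]
force: [2.0, 2.5, -1.5]
grip_width: 0.025
```

```bash
python3 - <<'E'
from h import *
o=get_obs();print(np.round(o['force'],2),np.round(o['moment'],3),o['qpos'],o['ee_pos'])
E
```

```text
[ 1.96  2.54 -1.47] [ 0.561 -0.554  0.163] [-5.18520827e-01  5.62215984e-01  1.46766775e+00  6.26540281e-04
  1.11141576e+00 -1.23032266e+00] [ 0.54737586 -0.27001831  0.0745046 ]
```

{"name": "step_arm", "arguments": {"targets": [[0, 0, 0, 0, 5, 0], [0, 0, 0, 0, 6, 0], [0, 0, 0, 0, 6, 0], [0, 0, 0, 0, 6, 0], [0, 0, 0, 0, 6, 0], [0, 0, 0, 0, 6, 0], [0, 0, 0, 0, 3, 0], [0, 0, 0, 0, 0, 0]]}}

```text
time_s: 12.72
ee_pos: [0.5478, -0.2699, 0.0746]
eef_rot: [-1.569, 0.0, -1.522]
force: [6.3, 3.7, -1.9]
grip_width: 0.0252
```

```bash
python3 - <<'E'
from h import *
o=get_obs();print(np.round(o['force'],2),np.round(o['moment'],3),o['qpos'],o['ee_pos'])
E
```

```text
[ 6.32  3.75 -1.91] [ 0.737 -1.234  0.096] [-5.18241604e-01  5.62308693e-01  1.46736064e+00  1.21102451e-03
  1.11070524e+00 -5.67493516e-01] [ 0.54781157 -0.26990784  0.07456607]
```

{"name": "step_arm", "arguments": {"targets": [[0, 0, 0.7, 0, 3, 0], [0, 0, 0, 0, 3, 0], [0, 0, 0, 0, 2, 0], [0, 0, 0, 0, 0, 0]]}}

```text
time_s: 13.22
ee_pos: [0.5481, -0.27, 0.0745]
eef_rot: [-1.57, 0.0, -1.662]
force: [3.3, 4.0, -1.9]
grip_width: 0.0253
```

```bash
python3 - <<'E'
from h import *
o=get_obs();print(np.round(o['force'],2),np.round(o['moment'],3),o['eef_rot'],o['ee_pos'])
o=shot("wrist","w6")
b=cv2.imread("pics/w6.png")[120:240,240:400]
cv2.imwrite("pics/c12.png",cv2.resize(b,None,fx=5,fy=5,interpolation=cv2.INTER_CUBIC))
shot("top","top6")
b=cv2.imread("pics/top6.png")[155:240,315:425]
cv2.imwrite("pics/c13.png",cv2.resize(b,None,fx=6,fy=6,interpolation=cv2.INTER_CUBIC))
E
```

```text
[ 3.29  4.01 -1.91] [ 0.869 -0.714  0.152] [-1.57024733e+00  4.05688886e-04 -1.66214366e+00] [ 0.54808451 -0.27000042  0.07453036]
```

View pics/c12.png

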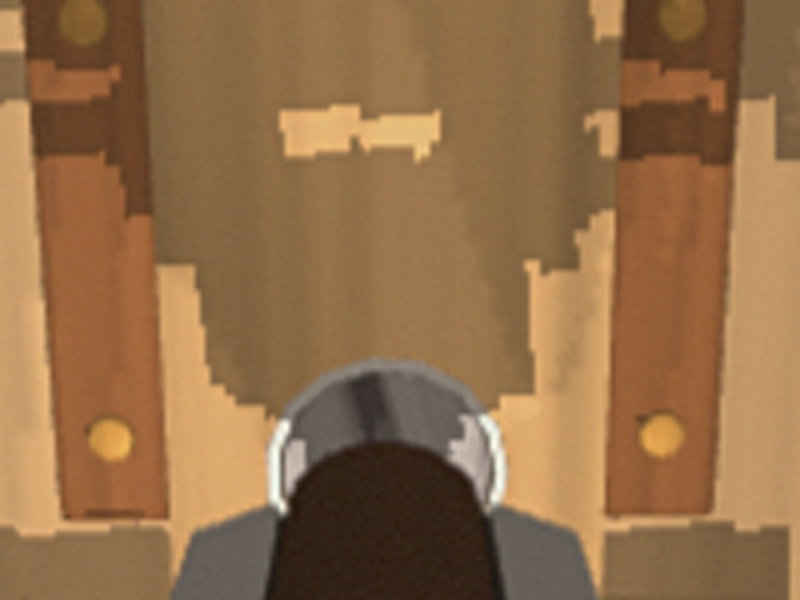

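View pics/c13.png

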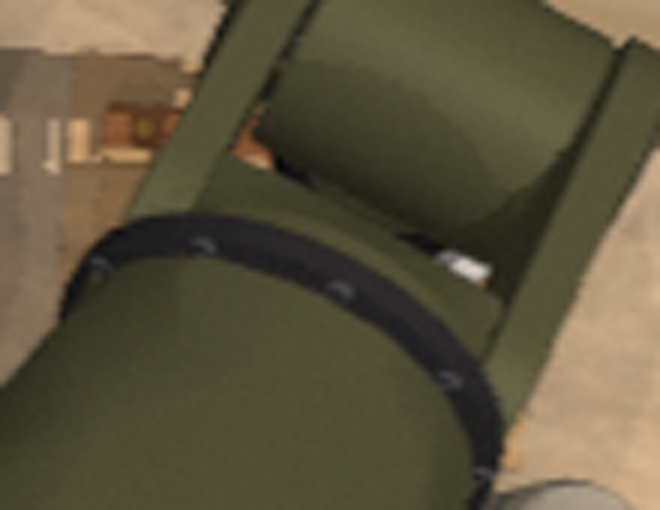

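{"name": "step_arm", "arguments": {"targets": [[0, 0, 0, 0, 3, 0], [0, 0, 0, 0, 2, 0], [0, 0, 0, 0, 0, 0]]}}

```text
time_s: 13.7
ee_pos: [0.5482, -0.27, 0.0746]
eef_rot: [-1.57, 0.0, -1.749]
force: [4.0, 4.3, -2.3]
grip_width: 0.0253
```

```bash
python3 - <<'E'
from h import *
o=get_obs();print(np.round(o['force'],2),np.round(o['moment'],3),o['eef_rot'],o['ee_pos'])
E
```

```text
[ 4.    4.35 -2.28] [ 0.894 -0.803  0.126] [-1.57010209e+00  4.39917576e-04 -1.74941982e+00] [ 0.5481515  -0.27001012  0.07455169]
```

{"name": "step_arm", "arguments": {"targets": [[0, 0, 0, 0, 2, 0], [0, 0, 0, 0, 2, 0], [0, 0, 0, 0, 0, 0]]}}

```text
time_s: 14.08
ee_pos: [0.5482, -0.27, 0.0746]
eef_rot: [-1.57, 0.0, -1.819]
force: [4.5, 3.9, -1.6]
grip_width: 0.0251
```

```bash
python3 - <<'E'
from h import *
o=get_obs();print(np.round(o['force'],2),np.round(o['moment'],3),o['eef_rot'],o['ee_pos'])
E
```

```text
[ 4.53  3.88 -1.59] [ 0.91  -0.928  0.059] [-1.57004307e+00  4.57718642e-04 -1.81922047e+00] [ 0.54817311 -0.27003243  0.07455359]
```

```bash
python3 - <<'E'
from h import *
o=shot("wrist","w7")
b=cv2.imread("pics/w7.png")[180:240,270:370]
cv2.imwrite("pics/c14.png",cv2.resize(b,None,fx=8,fy=8,interpolation=cv2.INTER_CUBIC))
shot("side","side7")
b=cv2.imread("pics/side7.png")[170:240,260:360]
cv2.imwrite("pics/c15.png",cv2.resize(b,None,fx=7,fy=7,interpolation=cv2.INTER_CUBIC))
E
```

```text
(no output)
```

View pics/c14.png

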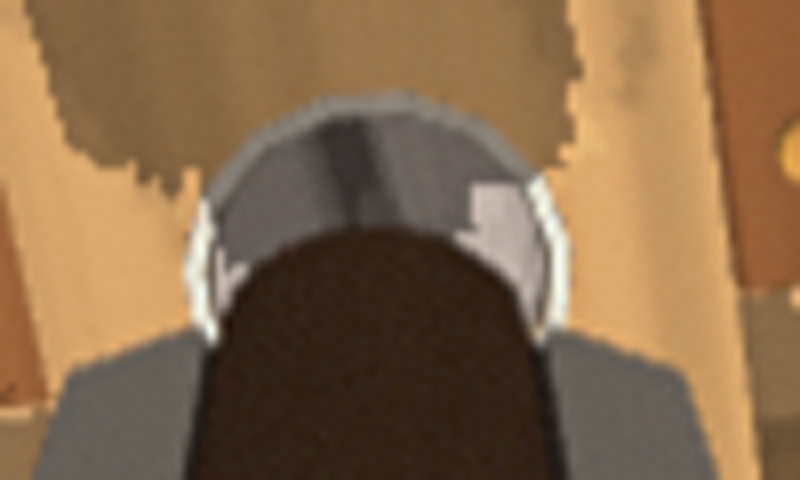

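View pics/c15.png

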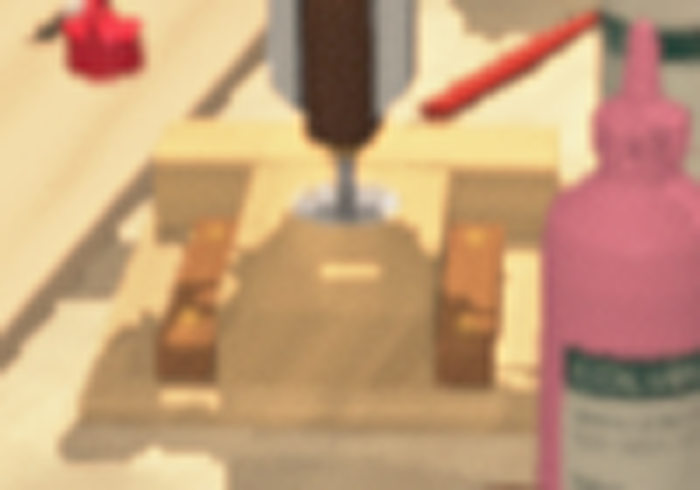

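View pics/w7.png

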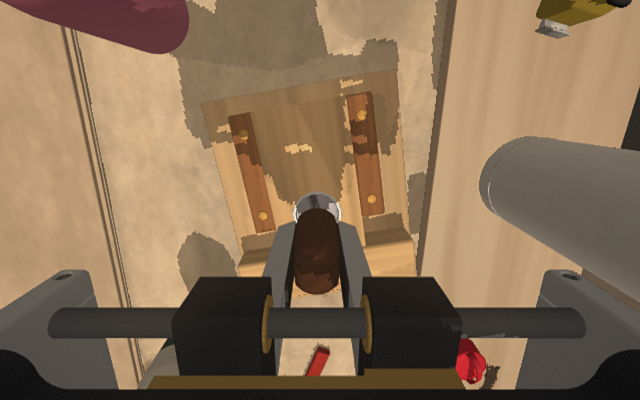

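```bash
python3 - <<'E'
from h import *
for f,pts in(("w6",[(240+367/5-.4,120+378/5-.4),(240+377/5-.4,120+436/5-.4)]),("w7",[(270+344/8-.4,180+122/8-.4),(270+370/8-.4,180+222/8-.4)])):
    p=BP(f,pts,.037);d=p[1]-p[0];print(np.degrees(np.arctan2(d[1],d[0])),p)
E
```

```text
-86.13501412326029 [[ 0.54564692 -0.25396237  0.037     ]
 [ 0.54630316 -0.26367585  0.037     ]]
-90.55252864422513 [[ 0.54796991 -0.25363808  0.037     ]
 [ 0.54786705 -0.26430438  0.037     ]]
```

{"name": "step_arm", "arguments": {"targets": [[0, 0, 0, 0, 2, 0], [0, 0, 0, 0, 2, 0], [0, 0, 0, 0, 0, 0]]}}

```text
time_s: 14.55
ee_pos: [0.5482, -0.27, 0.0746]
eef_rot: [-1.57, 0.001, -1.889]
force: [4.1, 3.6, -1.5]
grip_width: 0.025
```

```bash
python3 - <<'E'
from h import *
o=get_obs();print(np.round(o['force'],2),np.round(o['moment'],3),o['eef_rot'],o['ee_pos'],o['tau'])
E
```

```text
[ 4.12  3.6  -1.47] [ 0.817 -1.013  0.133] [-1.56994048e+00  5.24057865e-04 -1.88896908e+00] [ 0.54822827 -0.27002496  0.07455414] [ -3.47169288 -64.97179985 -31.57125235  -1.40507575   0.62350838
   0.47312368]
```

{"name": "step_arm", "arguments": {"targets": [[0, 0, 0, 0, 2, 0], [0, 0, 0, 0, 2, 0], [0, 0, 0, 0, 0, 0]]}}

```text
time_s: 14.92
ee_pos: [0.5483, -0.2701, 0.0746]
eef_rot: [-1.57, 0.0, -1.959]
force: [4.9, 2.6, -2.8]
grip_width: 0.025
```

```bash
python3 - <<'E'
from h import *
o=shot("wrist","w8");print(np.round(o['force'],2),np.round(o['moment'],3),o['eef_rot'],o['ee_pos'],o['tau'])
b=cv2.imread("pics/w8.png")[180:240,270:370]
cv2.imwrite("pics/c16.png",cv2.resize(b,None,fx=8,fy=8,interpolation=cv2.INTER_CUBIC))
E
```

```text
[ 4.85  2.6  -2.81] [ 0.872 -0.987  0.244] [-1.56985942e+00  4.61844698e-04 -1.95858578e+00] [ 0.54825808 -0.27006723  0.07456043] [ -3.60721953 -65.03924131 -31.47755742  -1.354017     0.7172361
   0.6018886 ]
```

View pics/c16.png

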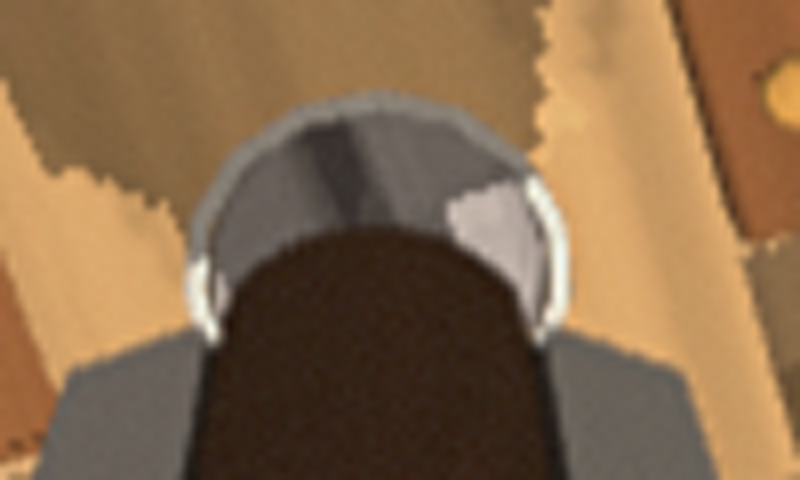

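{"name": "step_arm", "arguments": {"targets": [[0, 0, 0, 0, 2, 0], [0, 0, 0, 0, 2, 0], [0, 0, 0, 0, 0, 0], [0, 0, 0, 0, 0, 0]]}}

```text
time_s: 15.48
ee_pos: [0.5483, -0.2701, 0.0746]
eef_rot: [-1.57, 0.001, -2.028]
force: [4.4, 3.5, -1.4]
grip_width: 0.0252
```

```bash
python3 - <<'E'
from h import *
o=shot("wrist","w9");print(np.round(o['force'],2),np.round(o['moment'],3),o['eef_rot'],o['ee_pos'],o['tau'])
b=cv2.imread("pics/w9.png")[180:240,270:370]
cv2.imwrite("pics/c17.png",cv2.resize(b,None,fx=8,fy=8,interpolation=cv2.INTER_CUBIC))
E
```

```text
[ 4.44  3.47 -1.42] [ 0.772 -1.089  0.516] [-1.56982071e+00  5.05295123e-04 -2.02765943e+00] [ 0.54829027 -0.27005412  0.0745638 ] [ -3.72312695 -65.10190487 -31.38731718  -1.28002312   0.80730809
   0.45682185]
```

View pics/c17.png

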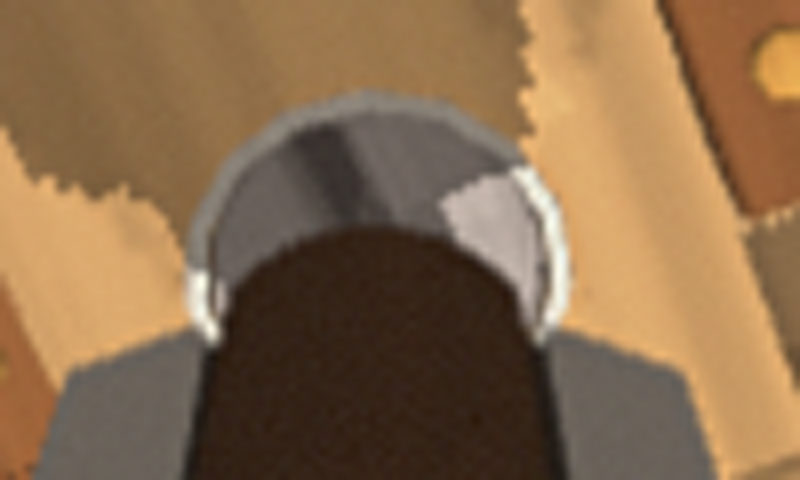

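{"name": "step_arm", "arguments": {"targets": [[0, 0, 0, 0, -4, 0], [0, 0, 0, 0, -5, 0], [0, 0, 0, 0, -5, 0], [0, 0, 0, 0, 0, 0]]}}

```text
time_s: 16.02
ee_pos: [0.5481, -0.2704, 0.0746]
eef_rot: [-1.57, -0.0, -1.785]
force: [4.7, 1.9, -1.6]
grip_width: 0.0252
```

```bash
python3 - <<'E'
from h import *
o=get_obs();print(np.round(o['force'],2),np.round(o['moment'],3),o['eef_rot'],o['ee_pos'],o['tau'])
E
```

```text
[ 4.73  1.86 -1.6 ] [ 0.415 -0.934  0.054] [-1.57004351e+00 -9.03854157e-05 -1.78478919e+00] [ 0.54806559 -0.27036135  0.07457333] [ -2.12615825 -64.72517967 -31.13637328  -0.95691551   0.83429776
  -0.96639778]
```

{"name": "step_arm", "arguments": {"targets": [[0, 0, 0.7, 0, 0, 0], [0, -3, 0, 0, 0, 0], [0, -6, 0, 0, 0, 0], [0, -9, 0, 0, 0, 0], [0, -9, 0, 0, 0, 0], [0, 0, 0, 0, 0, 0]]}}

```text
time_s: 16.77
ee_pos: [0.5488, -0.2707, 0.1026]
eef_rot: [-1.569, -0.001, -1.785]
force: [-0.1, 0.1, -1.6]
grip_width: 0.0254
```

```bash
python3 - <<'E'
from h import *
o=get_obs();print(np.round(o['force'],2),np.round(o['moment'],3),o['eef_rot'],o['ee_pos'],o['grip_width'])
shot("side","side9")
b=cv2.imread("pics/side9.png")[140:240,260:380]
cv2.imwrite("pics/c18.png",cv2.resize(b,None,fx=6,fy=6,interpolation=cv2.INTER_CUBIC))
E
```

```text
[-0.12  0.11 -1.56] [-0.037  0.091  0.005] [-1.56921825e+00 -5.64293543e-04 -1.78496490e+00] [ 0.54882643 -0.27068624  0.10258598] 0.025374855321762108
```

View pics/c18.png

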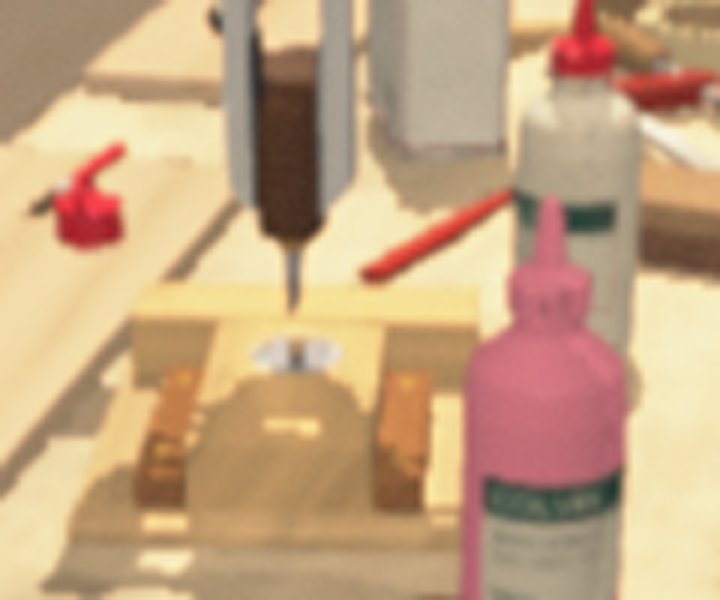

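{"name": "step_arm", "arguments": {"targets": [[0, 0, 0, 0, -9.9, 0], [0, 0, 0, 0, -9.9, 0], [0, 0, 0, 0, -9.9, 0], [0, 0, 0, 0, -9.9, 0], [0, 0, 0, 0, -9.9, 0], [0, 0, 0, 0, -9.9, 0], [0, 0, 0, 0, -9.9, 0], [0, 0, 0, 0, -9.9, 0], [0, 0, 0, 0, 0, 0]]}}

```text
time_s: 17.95
ee_pos: [0.5483, -0.2704, 0.1011]
eef_rot: [-1.571, 0.001, -0.404]
force: [0.6, -0.2, -1.4]
grip_width: 0.0252
```

{"name": "step_arm", "arguments": {"targets": [[-7, 0, 20, 0, 0, 0], [-12, 0, 38, 0, 0, 0], [-13, 0, 42, 0, 0, 0], [-13, 0, 42, 0, 0, 0], [-13, 0, 42, 0, 0, 0], [-13, 0, 42, 0, 0, 0], [-12, 0, 36, 0, 0, 0], [0, 0, 0, 0, 0, 0]]}}

```text
time_s: 18.95
ee_pos: [0.5744, 0.0062, 0.1014]
eef_rot: [-1.571, 0.0, -0.402]
force: [0.5, 0.3, -1.3]
grip_width: 0.0255
```

```bash
python3 - <<'E'
from h import *
np.set_printoptions(precision=4,suppress=True)
o=shot("wrist","w10");print(o['ee_pos'],o['eef_rot'],o['force'],o['grip_width'],o['time_s'])
shot("side","side10");shot("top","top10")
b=cv2.imread("pics/side10.png")[180:300,240:380]
cv2.imwrite("pics/c19.png",cv2.resize(b,None,fx=5,fy=5,interpolation=cv2.INTER_CUBIC))
b=cv2.imread("pics/top10.png")[155:240,315:425]
cv2.imwrite("pics/c20.png",cv2.resize(b,None,fx=7,fy=7,interpolation=cv2.INTER_CUBIC))
R=Rt(o);print(R.T@(np.array([.577,.029,.1026])-o['ee_pos'])*1000)
E
```

```text
[0.5744 0.0062 0.1014] [-1.5706  0.0003 -0.4019] [ 0.5133  0.283  -1.3027] 0.02552712668847349 18.95
[-6.4909 -1.2013 21.9694]
```

View pics/c19.png

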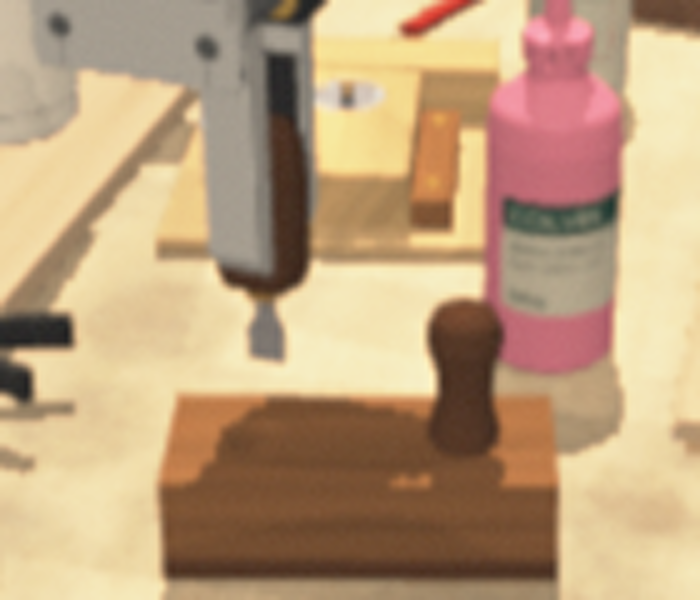

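View pics/c20.png

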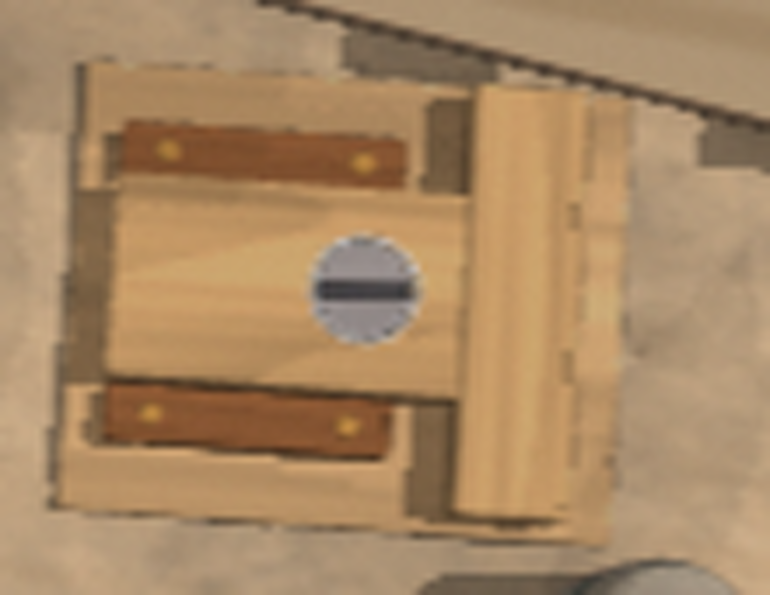

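View pics/w10.png

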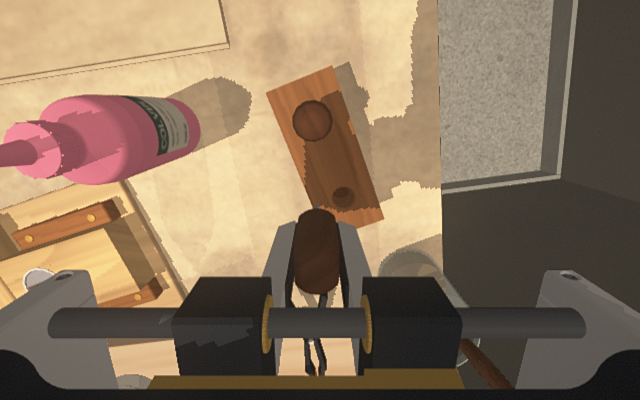

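```bash
python3 - <<'E'
from h import *
np.set_printoptions(precision=4,suppress=True)
print(PR("side10",[[.5744,.0062,.1014-.045],[.5744,.0062,.0664+.025]]))
b=cv2.imread("pics/w10.png")[170:230,290:390]
b=cv2.convertScaleAbs(b,alpha=2,beta=20)
cv2.imwrite("pics/c21.png",cv2.resize(b,None,fx=8,fy=8,interpolation=cv2.INTER_CUBIC))
E
```

```text
[[294.928  252.4872]
 [294.2512 235.4494]]
```

View pics/c21.png

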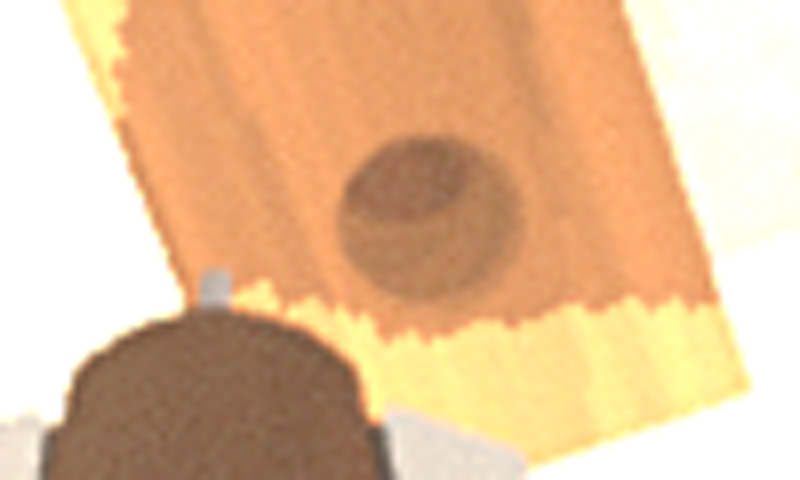

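```bash
python3 - <<'E'
from h import *
np.set_printoptions(precision=4,suppress=True)
print(BP("w10",[(343.4,196.9)],.04))
y=-.402;t=np.array([.5744,.0062,.1014]);ux=np.array([np.cos(y),np.sin(y),0])
for dx in(-.007,0): print(PR("w10",[t+ux*dx-[0,0,.045]]))
E
```

```text
[[0.5765 0.0307 0.04  ]]
[[316.5549 203.809 ]]
[[316.5625 211.863 ]]
```

{"name": "step_arm", "arguments": {"targets": [[-4, 0, 13, 0, 0, 0], [-2.8, 0, 9.8, 0, 0, 0], [0, 0, 0, 0, 0, 0], [0, 6, 0, 0, 0, 0], [0, 8, 0, 0, 0, 0], [0, 8, 0, 0, 0, 0], [0, 0, 0, 0, 0, 0]]}}

```text
time_s: 19.98
ee_pos: [0.577, 0.0266, 0.0785]
eef_rot: [-1.571, 0.001, -0.403]
force: [-0.1, -0.4, -1.1]
grip_width: 0.0252
```

{"name": "step_arm", "arguments": {"targets": [[-0.8, 0, 2, 0, 0, 0], [0, 6, 0, 0, 0, 0], [0, 8, 0, 0, 0, 0], [0, 6, 0, 0, 0, 0], [0, 4, 0, 0, 0, 0], [0, 0, 0, 0, 0, 0]]}}

```text
time_s: 20.72
ee_pos: [0.5774, 0.0289, 0.0551]
eef_rot: [-1.571, 0.0, -0.403]
force: [0.8, -0.4, -1.9]
grip_width: 0.0249
```

{"name": "step_arm", "arguments": {"targets": [[0, 2, 0, 0, 0, 0], [0, 1, 0, 0, 0, 0], [0, 0, 0, 0, 0, 0]]}}

```text
time_s: 21.1
ee_pos: [0.5775, 0.0289, 0.0524]
eef_rot: [-1.571, 0.0, -0.403]
force: [0.2, 0.7, -1.6]
grip_width: 0.0255
```

{"name": "step_arm", "arguments": {"targets": [[0, 0.7, 0, 0, 0, 0], [0, 0.5, 0, 0, 0, 0], [0, 0, 0, 0, 0, 0]]}}

```text
time_s: 21.48
ee_pos: [0.5775, 0.0289, 0.0512]
eef_rot: [-1.571, 0.0, -0.403]
force: [-0.0, -1.1, -0.4]
grip_width: 0.0254
```

{"name": "step_arm", "arguments": {"targets": [[0, 0, 0, 0, 0, 0], [0, 0, 0, 0, 0, 0], [0, 0, 0, 0, 0, 0], [0, 0, 0, 0, 0, 0], [0, 0, 0, 0, 0, 0], [0, 0, 0, 0, 0, 0], [0, 0, 0, 0, 0, 0]], "gripper": 1}}

```text
time_s: 22.35
ee_pos: [0.5775, 0.029, 0.0512]
eef_rot: [-1.571, -0.0, -0.403]
force: [-0.0, -0.5, -0.3]
grip_width: 0.0915
```

{"name": "step_arm", "arguments": {"targets": [[0, -6, 0, 0, 0, 0], [0, -14, 0, 0, 0, 0], [0, -20, 0, 0, 0, 0], [0, -18, 0, 0, 0, 0], [0, -7, 0, 0, 0, 0], [0, 0, 0, 0, 0, 0]]}}

```text
time_s: 23.1
ee_pos: [0.5776, 0.0289, 0.1166]
eef_rot: [-1.571, -0.001, -0.403]
force: [-0.0, -0.4, -1.3]
grip_width: 0.0939
```

```bash
python3 - <<'E'
from h import *
o=shot("wrist","w11");print(o['ee_pos'],o['eef_rot'],o['force'],o['grip_width'],o['time_s'])
shot("side","side11")
b=cv2.imread("pics/side11.png")[150:300,220:400]
cv2.imwrite("pics/c22.png",cv2.resize(b,None,fx=4,fy=4,interpolation=cv2.INTER_CUBIC))
E
```

```text
[0.57761057 0.02893909 0.11662389] [-1.57053914e+00 -6.26239886e-04 -4.02552771e-01] [-0.04374421 -0.40343299 -1.30794299] 0.09390681721614788 23.1
```

View pics/c22.png

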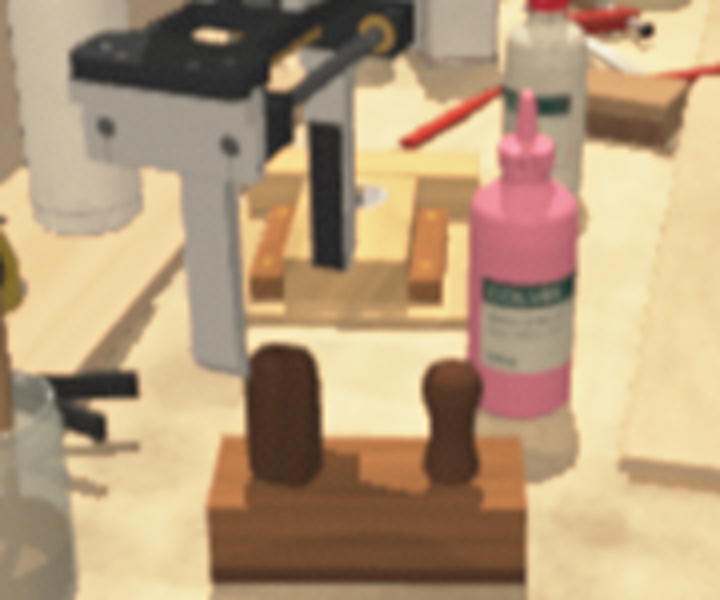

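View pics/w11.png

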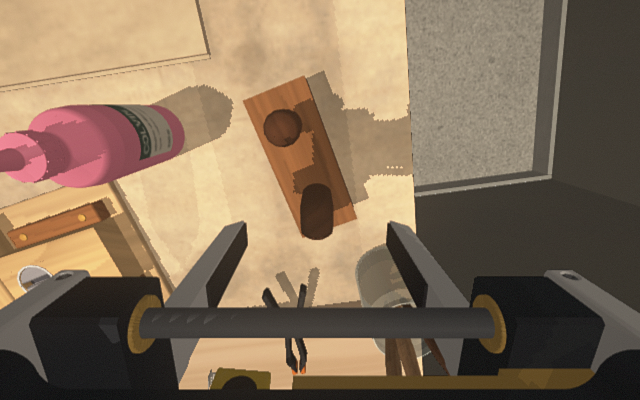

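{"name": "step_arm", "arguments": {"targets": [[-14, 0, 8, 0, 0, 0], [-28, 0, 16, 0, 0, 0], [-32, 0, 18, 0, 0, 0], [-32, 0, 18, 0, 0, 0], [-32, 0, 18, 0, 0, 0], [-20, 0, 12, 0, 0, 0], [-10, 0, 6, 0, 0, 0], [0, 0, 0, 0, 0, 0], [0, 0, 0, 0, 0, 0], [0, 0, 0, 0, 0, 0]]}}

```text
time_s: 24.45
ee_pos: [0.4608, 0.1825, 0.1161]
eef_rot: [-1.571, 0.0, -0.403]
force: [0.2, -0.2, 0.6]
grip_width: 0.0938
```

```bash
python3 - <<'E'
from h import *
o=get_obs();print(o['ee_pos'],o['force'],o['time_s'],o['joint_vel'])
shot("side","side12");shot("top","top12")
b=cv2.imread("pics/top12.png")[150:265,200:430]
cv2.imwrite("pics/c23.png",cv2.resize(b,None,fx=3.4,fy=3.4,interpolation=cv2.INTER_CUBIC))
E
```

```text
[0.46082523 0.18254527 0.11611526] [ 0.16763467 -0.24196639  0.57580519] 24.45 [-0.00040056 -0.00015242 -0.00049413  0.00085746 -0.00070815  0.00140369]
```

View pics/c23.png

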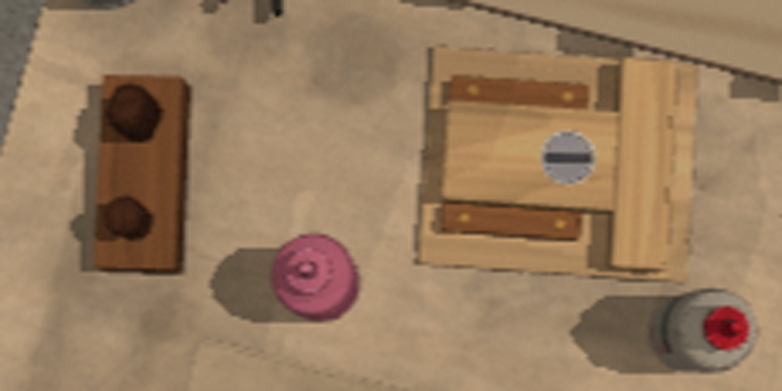

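View pics/side12.png

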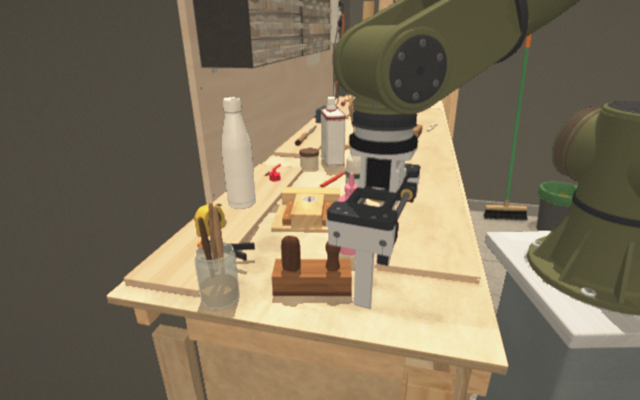

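```bash
python3 - <<'E'
from h import *
c=lambda l:[(315+a/7-.4,155+b/7-.4) for a,b in l]
p=BP("top12",c([(315,290),(416,291)]),.037);d=p[1]-p[0];print(np.degrees(np.arctan2(d[1],d[0])))
print(BP("top12",c([(468,197),(472,197)]),.037))
from station import job
print(job.hand_in())
E
```

```text
-91.29634289343238
[[ 0.58000095 -0.30666113  0.037     ]
 [ 0.57998398 -0.30803782  0.037     ]]
the job is handed in; nothing more can be done
None
```

The cam is turned to its stop and the leg sits tight against the rail. The flat driver is back upright in its own hole in the rack. I handed the job in at about 24.5 s of the 56 s limit; the hand-in gives no verdict.

- **Cam at its stop:** I took the driver from the rack, lowered the blade about 7 mm into the 8 mm slot, and turned it clockwise. I stopped when the torque rose from about 0.1 to 0.5 N m. In the top view the slot now lies at about -91°, and I expected about -90° at the stop.
- **Leg:** the gap between leg and rail is gone in the top view.
- **Driver:** it came out of the slot and went into its hole without noticeable force. The side and wrist pictures show it standing upright there.
- **Rest of the bench:** in the last pictures the white glue bottle, the pink bottle and the awl all stand in place. The robot is clear of everything, with forces near zero.

No check failed or clearly disagreed. While turning, the tool saw a side force of up to about 7 N because its axis was just under 1 mm off the cam's. I shifted it slightly to relieve that.

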